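Put the tray of loose bushes and rollers away in the drawer

ROBOT

A 6-joint arm with a two-finger parallel gripper is mounted at the origin on the work surface. World frame = base frame: x ahead of the robot, y to its left, z up, the work surface at z = 0. Lengths are in m, angles in rad, forces in N, time in s.
With the tool pointing down it reaches from about 0.4 to 0.925 m from the base axis. Payload 12.5 kg.
Tool frame: the origin (TCP) lies midway between the tips of the shut fingers; the grasp point (between the pads) lies 19 mm behind it; z points along the fingers, y is the line along which they close (so a half turn about z gives the same grasp; the last joint's range is limited). The gripper opens to 95 mm and grips with 3 to 60 N. Pads are 20 mm wide; open, the fingers measure 119 mm over their backs; the gripper's body (75 mm by 180 mm) begins 59 mm behind the grasp point.
Start: joints at [-1.28, 0.491, 1.559, -0, 1.092, -0.106], TCP at [0.242, -0.576, 0.215] pointing down, gripper open.
Joint ranges: [-3.1, 3.1], [-0.84, 2.19], [0.05, 2.79], [-1.13, 4.28], [0.06, 2.93], [-2.69, 2.69]. Speed limits (rad/s): [2.22, 2.22, 2.79, 3.14, 3.14, 3.14].

INTERFACE

Orientations are given as a unit quaternion [w, x, y, z].
In Python, from cell import * gives the robot as it stands.
- The arm moves only by the tool apply_moves, never from a script. Its argument "commands" is a list of rows, each an object with "dp": the shift along the world's x, y, z in m, a list of three; "spin": the turn about the world's z in rad. In form: [{"dp": [tx, ty, tz], "spin": spin}, ...]. A call has 1 to 20 rows; each row is the pose to reach, as a shift and turn from the pose commanded when the call began; what a row does not reach only later rows make up. A row lasts 1/8 s, in which the tool goes at most 62.5 mm and 10.7 degrees, less where a joint would pass 70% of its speed; a pose out of reach is approached as far as the arm can. A call with a gripper value outside its range is refused whole. "claw" is the finger opening in m, from 0 to 0.0951, set as the call begins (left out, the last holds). The fingers move at their own pace and stop on an object; "force" is the grip in N (left out, the last holds). Time passes only in rows, so rows that repeat a pose let the fingers close. It gives the time, the measured TCP pose, the force, the opening and the grip force at its end, in the units of the state.
- observe(): the state, without advancing time (a new reading comes with each control period).
- snapshot(name): name is "scene" or "top"; returns (picture, depth): 480x640x3 uint8, red, green, blue; 480x640 float32, m along the optical axis (not along the pixel's ray), 0 where there is no reading.
- camera_info(name): a dict with "K" (3x3 intrinsics, pixels), "pose" (4x4, takes a point from camera to world coordinates). Camera axes: x right, y down, z forward; pixel columns grow to the right and rows downward; lengths in m; the calibration is good to about 2 mm. A picture is of the moment at which its call begins. camera_info takes no time and is no camera call.
- hand_in(): hands the job in; it is judged then, once.
Trained networks look in the newest picture that a camera, given by its name, has taken for a name from the list of things; names that differ only in an ending like _2 or _b are one class to them, and where a whole thing is asked for, a point or a joint stands for the part that bears it (a point fixed in the world has none). Each returns a list of dicts, best first, with "conf" (0 to 1); they miss things now and then, are a little off and sometimes report something else, mostly with a low value. They report only what shows in the picture. A call takes as long as a camera call. They do not tell look-alikes from the thing itself.
- outline_of(camera, label): "pixels" (480x640 bool, what is visible of it) and "bbox" ([left, top, right, bottom] in pixels, round what is visible of it).
- mark_of(camera, label): "position" ([row, column] in pixels: a listed point, or the origin of a listed thing).
The state is a dict: "clock": time; "joint_positions": joint angles; "qvel": joint speeds; "joint_torque": joint torques, N m; "eef_pos": TCP position; "tool_rot": TCP orientation; "contact_force": force on the tool from outside, world axes, zero at the start; "moment": the same for the moment, N m; "finger_gap": opening from 0.0 (shut) to 1.0 (fully open); "gripper_force": force on a finger pad.
Only numpy, scipy, OpenCV 4.12 (cv2) and the standard library are available. Lean on these libraries where they do the work, as an engineer would, in place of code of your own. Each camera call takes 0.05 s, during which the arm holds its last target. There are 200 camera calls.

TASK

Put the filled tray of loose machine parts away: pull the cabinet's drawer open, carry the tray over level by its bar so that nothing spills, set it down gently flat on the drawer's floor, and push the drawer fully shut with the tray inside. All five loose parts must stay in the tray, and the empty tray and the other things on the bench and the cabinet stay where they are.

Things in the scene. Friction and masses are not known exactly. Their poses are not given: they have to be found in the camera images.
- tray: The filled tray: open sheet steel, 110 mm (its x) by 150 mm (its y), 4 mm walls only 22 mm high, 4 mm floor. End plates on its short ends carry a square bar, 12 x 12 mm, along its y over the middle from end to end, top at 68 mm: the handle. Origin: centre of the underside; z up. 0.25 to 0.45 kg, plus about 0.2 kg of loose parts.
- tray_bar (a point): The middle of the tray's bar, 62 mm above the tray's underside; the bar runs along this frame's y, so it is pinched across x. Nothing in the tray stands higher than about 25 mm above the underside, unless parts ride up on one another.
- cabinet: Low grey steel cabinet, 300 mm wide (its y), 280 mm deep (its x), 120 mm high, fixed on the right of the bench, with one drawer. Origin: on the bench at the foot of the front edge, mid-width; its x points inwards, so the drawer comes out towards its -x. Underside of its top panel: 110 mm above the bench. A carton stands on its top, 45 mm or more back from the edge.
- drawer (a joint): How far the drawer is out, in m: 0 fully shut, 0.22 fully out (stop). It starts 0 to 0.05 out, stays where it is left, and slides with about 2 N of friction. Its front panel, 14 mm thick, lies ahead of the cabinet's front edge, as wide and high as the cabinet.
- drawer_handle (a point): The middle of the drawer's handle: a level square steel bar, 12 x 12 mm, 110 mm long, along the cabinet's y, 95 mm above the bench; its middle stands 48 mm ahead of the drawer's front panel on two posts 100 mm apart, with 42 mm free behind the bar. Axes as the cabinet's; it moves with the drawer.
- drawer_floor (a point): Point on the drawer's floor, 20 mm above the bench, mid-width, 110 mm behind the front panel; axes as the cabinet's; moves with the drawer. Clear inside 244 mm deep (110 ahead to 134 behind this point), 258 mm wide; walls up to 65 mm above the bench. Fully out, the first 220 mm are clear of the cabinet. Starts empty; the tray fits either way round.
- bush_a: Loose part in the tray: dark steel bush (ring) 26 mm across, 14 mm high, 14 mm bore; origin at the centre of its underside.
- bush_b: Loose part in the tray: a second bush like bush_a.
- roller_a_center (a point): Loose part in the tray: the centre of a plain steel roller, 16 mm diameter, 28 mm long, lying on its side.
- roller_b_center (a point): Loose part in the tray: the centre of a second roller like roller_a.
- plug: Loose part in the tray: brass plug with a 28 mm flange and a 16 mm stem, 17 mm high; origin at the centre of the flange's underside.
- empty_tray: Bystander: an empty, smaller square tray of the same make, 110 x 110 mm, with the same kind of bar, at the far left; origin under its centre.
- jar: Bystander: closed grey jar, 60 mm across, 85 mm high; origin under its centre.
- core: Bystander: cardboard core (tube), 76 mm across, 50 mm high; origin under its centre.
- label_roll: Bystander: roll of blank labels lying flat, 90 mm across, 40 mm high; origin under its centre.
- screwdriver: Bystander: screwdriver, 190 mm long, lying on the bench along its x.
- ink_knife: Bystander: ink knife (spatula), 200 mm long, lying on the bench along its x.
- carton: Bystander: carton 60 x 90 mm, 40 mm high, standing on the middle of the cabinet's top; origin under its centre.
Not all that is in view belongs to the job. What is shaped like the tray but orange or yellow is not meant.

How it is judged:
By the outcome, as a careful person would: the job done as asked, in the order asked, and still so for the second after the job is handed in, with the robot touching nothing.
It also fails if it takes over 72 s, if anything falls off the work surface, if the arm or the gripper's body presses on something with over 40 N, if the wrist force passes 120 N, or if a joint passes its speed limit or range.

## Working session

There is one attempt and no reset: what is moved stays moved. The work goes in short steps, Python scripts to look and compute and a tool call to move; the robot and the scene stay as the last step left them, time stands still between calls to the robot, and variables do not carry over. Pictures are saved under pics/ and viewed, at most 10 in all, crops included, and the job is handed in when it is done.

Besides the shell and the picture viewer there is one more tool, called after ">>>" as name(argument=value, ...), one argument or row to a line, values as JSON. apply_moves: Moves the arm, as the interface text tells. Its arguments: {"type":"object","properties":{"commands":{"type":"array","items":{"type":"object","properties":{"dp":{"type":"array","items":{"type":"number"}},"spin":{"type":"number"}}}},"claw":{"type":"number"},"force":{"type":"number"}},"required":["commands"]}

```bash
mkdir -p pics; cat > h.py <<'E'
from cell import *
import numpy as np, cv2
def pts(cam,depth):
    c=camera_info(cam);K=np.array(c["K"]);T=np.array(c["pose"])
    v,u=np.mgrid[:480,:640]
    p=np.stack([(u-K[0,2])/K[0,0]*depth,(v-K[1,2])/K[1,1]*depth,depth],-1)
    return p@T[:3,:3].T+T[:3,3]
def ray(cam,row,col,z):
    c=camera_info(cam);K=np.array(c["K"]);T=np.array(c["pose"])
    d=T[:3,:3]@np.array([(col-K[0,2])/K[0,0],(row-K[1,2])/K[1,1],1]);o=T[:3,3]
    return o+d*(z-o[2])/d[2]
E
python3 - <<'E'
from h import *
ims=[]
for n in("top","scene"):
    im,d=snapshot(n);cv2.imwrite(f"pics/{n}0.png",im[...,::-1]);np.save(n+"d.npy",d)
    for l,z in(("tray_bar",.062),("tray",0),("drawer_handle",.095),("drawer_floor",.02),("cabinet",0),("empty_tray",0),("carton",.12)):
        for r in mark_of(n,l)[:3]:
            print(n,l,round(r["conf"],2),np.round(r["position"]),np.round(ray(n,*r["position"],z),3))
print(observe())
E
```

```text
top tray_bar 0.96 [236. 247.] [0.493 0.226 0.062]
top tray_bar 0.62 [322. 216.] [0.214 0.322 0.062]
top tray_bar 0.6 [308. 384.] [ 0.26  -0.223  0.062]
top tray 0.88 [307. 385.] [ 0.258 -0.234  0.   ]
top tray 0.72 [322. 218.] [0.207 0.33  0.   ]
top tray 0.67 [239. 252.] [0.489 0.219 0.   ]
top drawer_handle 0.85 [221. 412.] [ 0.541 -0.311  0.095]
top drawer_floor 0.86 [220. 456.] [ 0.555 -0.476  0.02 ]
top cabinet 0.93 [220. 437.] [ 0.557 -0.416  0.   ]
top cabinet 0.44 [235. 249.] [0.503 0.229 0.   ]
top empty_tray 0.76 [194. 182.] [0.645 0.463 0.   ]
top carton 0.73 [231. 480.] [ 0.504 -0.522  0.12 ]
scene tray_bar 0.98 [245. 405.] [0.49  0.207 0.062]
scene tray_bar 0.92 [202. 224.] [ 0.263 -0.223  0.062]
scene tray_bar 0.91 [160. 418.] [0.214 0.324 0.062]
scene tray 0.89 [216. 228.] [ 0.258 -0.22   0.   ]
scene tray 0.73 [176. 413.] [0.212 0.317 0.   ]
scene tray 0.66 [262. 406.] [0.499 0.213 0.   ]
scene drawer_handle 0.76 [290. 194.] [ 0.544 -0.308  0.095]
scene drawer_handle 0.55 [263. 406.] [0.563 0.183 0.095]
scene cabinet 0.65 [323. 158.] [ 0.557 -0.412  0.   ]
scene empty
[... 241 characters left out ...]
array([-1.27959327e+00,  4.90887959e-01,  1.55893560e+00,  1.36402997e-05,
        1.09168079e+00, -1.05597641e-01]), 'qvel': array([ 1.44949543e-03, -1.25012988e-03, -5.30242487e-04,  7.76433845e-04,
       -4.92824496e-04,  9.61337940e-05]), 'joint_torque': array([-1.05967065e-03, -6.12412691e+01, -2.58426243e+01,  6.92442222e-02,
        4.43344843e-02, -6.57639021e-05]), 'eef_pos': array([ 0.24157034, -0.57643309,  0.21465615]), 'tool_rot': array([4.34026658e-05, 9.80383744e-01, 1.97098232e-01, 1.01180047e-05]), 'contact_force': array([-0.23616397,  0.73745676,  0.63320253]), 'moment': array([ 0.01129456,  0.01094967, -0.00878684]), 'gripper_force': 0.0, 'finger_gap': 1.0002515587789638}
```

View pics/top0.png

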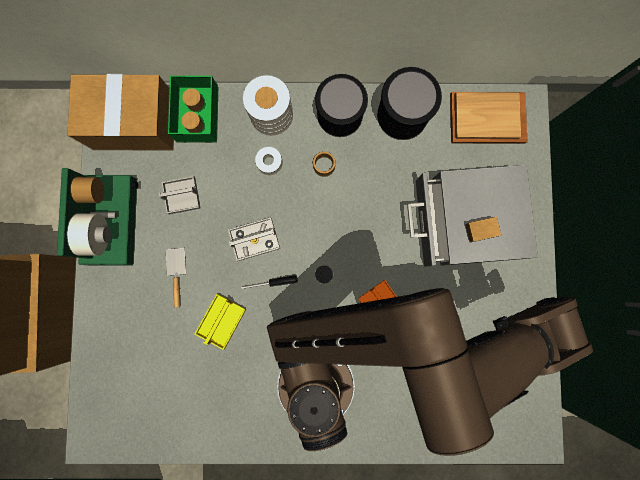

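View pics/scene0.png

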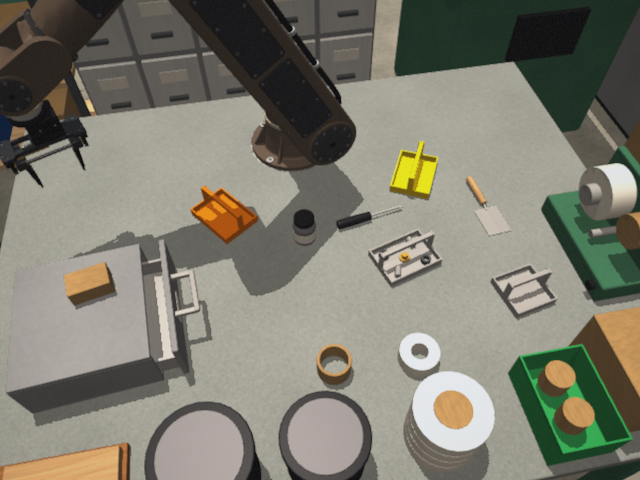

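The top view shows the filled tray at about (col 253, row 238), with its bar nearly along the picture's columns axis. The drawer handle is at (412, 221), slightly open. The orange tray (378, 292), yellow tray (220, 320) and empty tray (181, 195) are not the target. Next I'll refine the geometry from depth.

```bash
python3 - <<'E'
from h import *
def fit(P,name):
    if len(P)<5: print(name,len(P));return
    r=cv2.minAreaRect(P[:,:2].astype(np.float32)*1000)
    c,ax=P[:,:2].mean(0),np.linalg.svd(P[:,:2]-P[:,:2].mean(0),full_matrices=False)[2][0]
    print(name,len(P),np.round(np.array(r[0])).tolist(),np.round(r[1]).tolist(),round(r[2],1),"mean",np.round(P.mean(0),3),"ax deg",round(np.degrees(np.arctan2(ax[1],ax[0]))%180,1))
for n in("top","scene"):
    P=pts(n,np.load(n+"d.npy")).reshape(-1,3);x,y,z=P.T
    s=lambda x0,x1,y0,y1,z0,z1:P[(x>x0)&(x<x1)&(y>y0)&(y<y1)&(z>z0)&(z<z1)]
    fit(s(.4,.58,.1,.32,.055,.08),n+" bar")
    fit(s(.4,.58,.1,.32,.012,.08),n+" tray")
    fit(s(.42,.68,-.335,-.27,.09,.11),n+" handlebar")
    fit(s(.38,.75,-.42,-.335,.112,.13),n+" panel")
    fit(s(.35,.75,-.75,-.30,.114,.13),n+" cab+panel")
    fit(s(.35,.75,-.75,-.40,.114,.13),n+" cab")
P=pts("top",np.load("topd.npy"))
for r in(190,205,235): print(r,[(c,*np.round(P[r,c,1:]*1000).astype(int)) for c in range(404,446,2)])
E
```

```text
top bar 185 [488.0, 211.0] [15.0, 149.0] 17.5 mean [0.488 0.21  0.067] ax deg 106.8
top tray 552 [488.0, 211.0] [111.0, 151.0] 17.0 mean [0.488 0.211 0.035] ax deg 108.8
top handlebar 184 [543.0, -319.0] [110.0, 39.0] 4.7 mean [ 0.543 -0.311  0.099] ax deg 1.6
top panel 671 [549.0, -392.0] [299.0, 77.0] 4.5 mean [ 0.569 -0.383  0.118] ax deg 176.6
top cab+panel 7401 [559.0, -523.0] [300.0, 340.0] 4.7 mean [ 0.562 -0.543  0.119] ax deg 86.8
top cab 7070 [562.0, -551.0] [300.0, 282.0] 4.7 mean [ 0.563 -0.551  0.119] ax deg 12.0
scene bar 356 [491.0, 210.0] [17.0, 152.0] 16.5 mean [0.493 0.207 0.067] ax deg 106.5
scene tray 1239 [491.0, 209.0] [115.0, 153.0] 16.8 mean [0.495 0.208 0.034] ax deg 105.7
scene handlebar 359 [545.0, -316.0] [115.0, 37.0] 0.0 mean [ 0.553 -0.312  0.101] ax deg 2.0
scene panel 1333 [553.0, -382.0] [76.0, 305.0] 90.0 mean [ 0.59  -0.382  0.12 ] ax deg 176.0
scene cab+panel 15465 [563.0, -524.0] [304.0, 340.0] 4.6 mean [ 0.586 -0.545  0.122] ax deg 88.6
scene cab 14713 [565.0, -553.0] [304.0, 282.0] 4.6 mean [ 0.587 -0.554  0.122] ax deg 24.7
190 [(404, np.int64
[... 1638 characters left out ...]
np.int64(-316), np.int64(0)), (410, np.int64(-305), np.int64(94)), (412, np.int64(-311), np.int64(96)), (414, np.int64(-317), np.int64(98)), (416, np.int64(-324), np.int64(95)), (418, np.int64(-329), np.int64(103)), (420, np.int64(-336), np.int64(100)), (422, np.int64(-343), np.int64(97)), (424, np.int64(-349), np.int64(98)), (426, np.int64(-357), np.int64(92)), (428, np.int64(-360), np.int64(110)), (430, np.int64(-364), np.int64(116)), (432, np.int64(-371), np.int64(116)), (434, np.int64(-400), np.int64(22)), (436, np.int64(-408), np.int64(16)), (438, np.int64(-415), np.int64(17)), (440, np.int64(-421), np.int64(21)), (442, np.int64(-427), np.int64(22)), (444, np.int64(-436), np.int64(15))]
```

>>> apply_moves(
  commands=[
    {"dp":[0.03,0.027,0],"spin":-0.03},
    {"dp":[0.07,0.063,0],"spin":-0.08},
    {"dp":[0.11,0.1,-0.01],"spin":-0.13},
    {"dp":[0.15,0.135,-0.02],"spin":-0.18},
    {"dp":[0.19,0.17,-0.03],"spin":-0.22},
    {"dp":[0.23,0.207,-0.04],"spin":-0.26},
    {"dp":[0.27,0.243,-0.05],"spin":-0.3},
    {"dp":[0.301,0.271,-0.055],"spin":-0.315},
    {"dp":[0.301,0.271,-0.055],"spin":-0.315},
    {"dp":[0.301,0.271,-0.055],"spin":-0.315},
    {"dp":[0.301,0.271,-0.085],"spin":-0.315},
    {"dp":[0.301,0.271,-0.115],"spin":-0.315},
    {"dp":[0.301,0.271,-0.139],"spin":-0.315},
    {"dp":[0.301,0.271,-0.139],"spin":-0.315},
  ],
  claw=0.045,
  force=30,
)

```text
clock: 2.55
eef_pos: [0.5412, -0.3061, 0.0746]
tool_rot: [-0.001, 0.999, 0.04, -0.001]
contact_force: [0.7, 0.5, -0.2]
finger_gap: 0.475
gripper_force: 0.0
```

>>> apply_moves(
  commands=[
    {"dp":[0,0,0],"spin":0},
    {"dp":[0,0,0],"spin":0},
    {"dp":[0,0,0],"spin":0},
    {"dp":[0,0,0],"spin":0},
  ],
  claw=0,
)

```text
clock: 3.05
eef_pos: [0.5427, -0.3056, 0.0761]
tool_rot: [0.0, 0.999, 0.041, 0.0]
contact_force: [-0.5, 0.8, 3.2]
finger_gap: 0.123
gripper_force: 30.0
```

>>> apply_moves(
  commands=[
    {"dp":[-0.001,0.01,0]},
    {"dp":[-0.002,0.03,0]},
    {"dp":[-0.004,0.055,0]},
    {"dp":[-0.007,0.08,0]},
    {"dp":[-0.009,0.105,0]},
    {"dp":[-0.011,0.13,0]},
    {"dp":[-0.012,0.15,0]},
    {"dp":[-0.013,0.162,0]},
    {"dp":[-0.014,0.17,0]},
    {"dp":[-0.014,0.175,0]},
    {"dp":[-0.014,0.175,0]},
  ],
)

```text
schema error: expected keys dp, spin
```

>>> apply_moves(
  commands=[
    {"dp":[-0.001,0.01,0],"spin":0},
    {"dp":[-0.002,0.03,0],"spin":0},
    {"dp":[-0.004,0.055,0],"spin":0},
    {"dp":[-0.007,0.08,0],"spin":0},
    {"dp":[-0.009,0.105,0],"spin":0},
    {"dp":[-0.011,0.13,0],"spin":0},
    {"dp":[-0.012,0.15,0],"spin":0},
    {"dp":[-0.013,0.162,0],"spin":0},
    {"dp":[-0.014,0.17,0],"spin":0},
    {"dp":[-0.014,0.175,0],"spin":0},
    {"dp":[-0.014,0.175,0],"spin":0},
  ],
)

```text
clock: 4.42
eef_pos: [0.5284, -0.13, 0.0761]
tool_rot: [0.001, 0.999, 0.041, 0.0]
contact_force: [-2.0, -5.8, 7.9]
finger_gap: 0.124
gripper_force: 30.0
```

>>> apply_moves(
  commands=[
    {"dp":[0,0.002,0],"spin":0},
    {"dp":[0,0.004,0],"spin":0},
    {"dp":[0,0.004,0],"spin":0},
  ],
)

```text
clock: 4.8
eef_pos: [0.5285, -0.1299, 0.0761]
tool_rot: [0.003, 0.999, 0.041, 0.0]
contact_force: [-8.0, -36.7, 3.5]
finger_gap: 0.123
gripper_force: 30.0
```

>>> apply_moves(
  commands=[
    {"dp":[0,-0.003,0],"spin":0},
    {"dp":[0,-0.003,0],"spin":0},
    {"dp":[0,-0.003,0],"spin":0},
    {"dp":[0,-0.003,0.03],"spin":0},
    {"dp":[0,-0.003,0.07],"spin":0},
    {"dp":[0,0.01,0.1],"spin":0.05},
    {"dp":[-0.004,0.04,0.1],"spin":0.22},
    {"dp":[-0.008,0.075,0.1],"spin":0.4},
    {"dp":[-0.012,0.11,0.1],"spin":0.58},
    {"dp":[-0.016,0.145,0.1],"spin":0.76},
    {"dp":[-0.02,0.18,0.1],"spin":0.94},
    {"dp":[-0.024,0.215,0.1],"spin":1.12},
    {"dp":[-0.028,0.25,0.1],"spin":1.3},
    {"dp":[-0.032,0.285,0.09],"spin":1.48},
    {"dp":[-0.036,0.315,0.08],"spin":1.66},
    {"dp":[-0.039,0.336,0.07],"spin":1.78},
    {"dp":[-0.039,0.336,0.07],"spin":1.78},
    {"dp":[-0.039,0.336,0.07],"spin":1.78},
  ],
  claw=0.045,
)

```text
clock: 7.05
eef_pos: [0.4895, 0.2094, 0.1458]
tool_rot: [0.0, 0.598, 0.802, -0.0]
contact_force: [0.7, 0.1, 0.1]
finger_gap: 0.471
gripper_force: 0.0
```

```bash
python3 - <<'E'
from h import *
im,d=snapshot("scene");cv2.imwrite("pics/s1.png",im[...,::-1])
P=pts("scene",d).reshape(-1,3);x,y,z=P.T
for n,(x0,x1,y0,y1,z0,z1) in dict(bar=(.4,.58,.1,.32,.055,.08),tray=(.4,.58,.1,.32,.012,.03),panel=(.35,.75,-.22,-.155,.112,.13)).items():
    Q=P[(x>x0)&(x<x1)&(y>y0)&(y<y1)&(z>z0)&(z<z1)]
    print(n,len(Q),cv2.minAreaRect(Q[:,:2].astype(np.float32)*1000),Q.mean(0))
s=observe();print(s["clock"],s["eef_pos"],s["tool_rot"])
E
```

```text
bar 359 ((490.8741760253906, 209.33456420898438), (17.867874145507812, 150.5884246826172), 16.392566680908203) [0.4930794  0.20701246 0.06691991]
tray 812 ((490.0506286621094, 210.05364990234375), (114.75685119628906, 154.95716857910156), 16.67754364013672) [0.49730761 0.2079611  0.01943328]
panel 692 ((535.719970703125, -186.64974975585938), (299.80169677734375, 13.968192100524902), 4.796962738037109) [ 0.54684072 -0.18571133  0.11894357]
7.1 [0.48962599 0.20916219 0.14590507] [9.20497271e-05 5.97912503e-01 8.01561366e-01 7.84009638e-05]
```

View pics/s1.png

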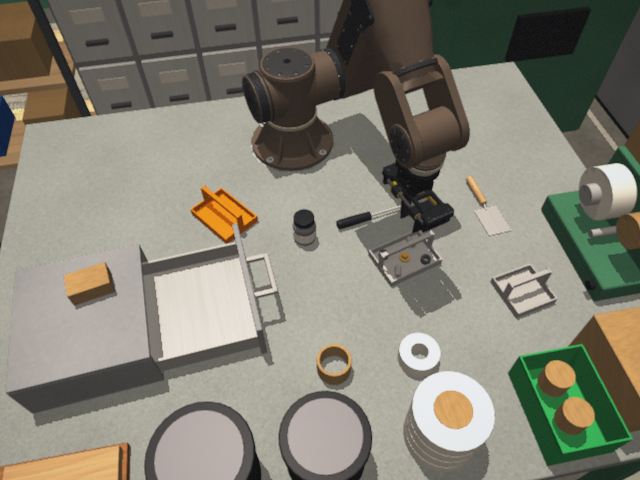

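The drawer is fully out (cols 150–275), and the gripper is above the filled tray's bar at about (405, 235). Next: descend and grip.

>>> apply_moves(
  commands=[
    {"dp":[0,0.001,-0.025],"spin":0},
    {"dp":[0,0.001,-0.055],"spin":0},
    {"dp":[0,0.001,-0.08],"spin":0},
    {"dp":[0,0.001,-0.095],"spin":0},
    {"dp":[0,0.001,-0.103],"spin":0},
    {"dp":[0,0.001,-0.103],"spin":0},
    {"dp":[0,0.001,-0.103],"spin":0},
  ],
)

```text
clock: 7.98
eef_pos: [0.4899, 0.2106, 0.0433]
tool_rot: [0.0, 0.597, 0.802, 0.0]
contact_force: [0.2, 0.3, 0.3]
finger_gap: 0.471
gripper_force: 0.0
```

>>> apply_moves(
  commands=[
    {"dp":[0,0,0],"spin":0},
    {"dp":[0,0,0],"spin":0},
    {"dp":[0,0,0],"spin":0},
    {"dp":[0,0,0],"spin":0},
  ],
  claw=0,
  force=45,
)

```text
clock: 8.48
eef_pos: [0.4898, 0.2106, 0.0428]
tool_rot: [0.0, 0.597, 0.802, 0.0]
contact_force: [-2.1, 0.1, 0.8]
finger_gap: 0.124
gripper_force: 45.0
```

>>> apply_moves(
  commands=[
    {"dp":[0,0,0.001],"spin":0},
    {"dp":[0,0,0.003],"spin":0},
    {"dp":[0,0,0.006],"spin":0},
    {"dp":[0,0,0.011],"spin":0},
    {"dp":[0,0,0.017],"spin":0},
    {"dp":[0,0,0.024],"spin":0},
    {"dp":[0,0,0.031],"spin":0},
    {"dp":[0,0,0.037],"spin":0},
    {"dp":[0,0,0.041],"spin":0},
    {"dp":[0,0,0.043],"spin":0},
    {"dp":[0,0,0.043],"spin":0},
  ],
)

```text
clock: 9.85
eef_pos: [0.4896, 0.2106, 0.0857]
tool_rot: [0.0, 0.597, 0.802, 0.0]
contact_force: [0.4, -0.4, -5.6]
finger_gap: 0.122
gripper_force: 45.0
```

```bash
python3 - <<'E'
from h import *
im,d=snapshot("scene");cv2.imwrite("pics/s2.png",cv2.resize(im[180:310,330:480,::-1],None,fx=4,fy=4))
s=observe();print(s["contact_force"],s["moment"],s["eef_pos"])
P=pts("scene",d).reshape(-1,3);x,y,z=P.T
Q=P[(x>.4)&(x<.6)&(y>.1)&(y<.32)&(z>.02)&(z<.085)]
print(len(Q),cv2.minAreaRect(Q[:,:2].astype(np.float32)*1000))
E
```

```text
[-0.08612971  0.15228091 -6.46051977] [-0.03992447 -0.06006421  0.03180925] [0.48949532 0.21054155 0.08555648]
1738 ((489.97247314453125, 209.49441528320312), (113.0562973022461, 154.35797119140625), 17.099166870117188)
```

View pics/s2.png

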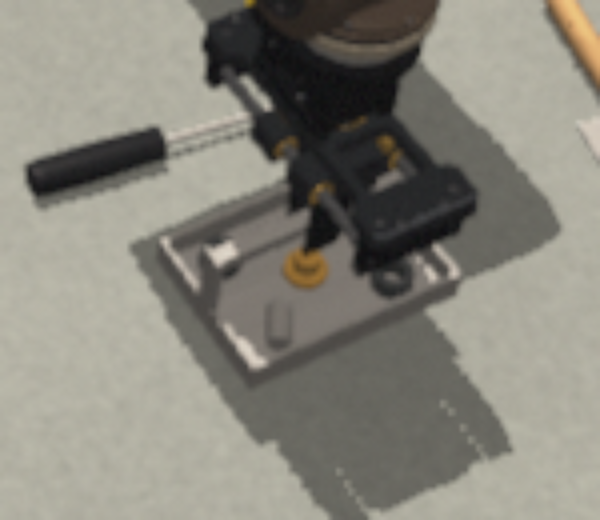

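All five parts sit in the level tray (flange plug at the centre, bushes and rollers around it). Next is a smooth carry over the panel.

>>> apply_moves(
  commands=[
    {"dp":[0,-0.001,0.001],"spin":0},
    {"dp":[0,-0.003,0.003],"spin":-0.001},
    {"dp":[0.001,-0.007,0.007],"spin":-0.003},
    {"dp":[0.001,-0.013,0.013],"spin":-0.005},
    {"dp":[0.002,-0.021,0.02],"spin":-0.009},
    {"dp":[0.003,-0.031,0.028],"spin":-0.013},
    {"dp":[0.0045,-0.043,0.037],"spin":-0.018},
    {"dp":[0.006,-0.057,0.046],"spin":-0.023},
    {"dp":[0.0075,-0.073,0.055],"spin":-0.03},
    {"dp":[0.0095,-0.091,0.064],"spin":-0.037},
    {"dp":[0.0115,-0.109,0.073],"spin":-0.045},
    {"dp":[0.013,-0.127,0.082],"spin":-0.052},
    {"dp":[0.015,-0.145,0.09],"spin":-0.059},
    {"dp":[0.017,-0.163,0.097],"spin":-0.067},
    {"dp":[0.019,-0.181,0.103],"spin":-0.074},
    {"dp":[0.021,-0.199,0.107],"spin":-0.082},
    {"dp":[0.0225,-0.217,0.11],"spin":-0.089},
    {"dp":[0.0245,-0.235,0.111],"spin":-0.096},
    {"dp":[0.0265,-0.253,0.112],"spin":-0.104},
    {"dp":[0.028,-0.271,0.112],"spin":-0.111},
  ],
)

```text
clock: 12.4
eef_pos: [0.5177, -0.0616, 0.1976]
tool_rot: [-0.0, 0.641, 0.768, 0.0]
contact_force: [0.3, 0.5, -5.8]
finger_gap: 0.125
gripper_force: 45.0
```

>>> apply_moves(
  commands=[
    {"dp":[0.002,-0.018,0],"spin":-0.007},
    {"dp":[0.004,-0.036,0],"spin":-0.015},
    {"dp":[0.0055,-0.054,0],"spin":-0.022},
    {"dp":[0.0075,-0.072,0],"spin":-0.03},
    {"dp":[0.0095,-0.09,0],"spin":-0.037},
    {"dp":[0.0115,-0.108,0],"spin":-0.044},
    {"dp":[0.013,-0.126,0],"spin":-0.052},
    {"dp":[0.015,-0.144,0],"spin":-0.059},
    {"dp":[0.017,-0.162,0],"spin":-0.066},
    {"dp":[0.0185,-0.178,0],"spin":-0.073},
    {"dp":[0.02,-0.192,0],"spin":-0.079},
    {"dp":[0.0215,-0.204,0],"spin":-0.084},
    {"dp":[0.0225,-0.214,0],"spin":-0.088},
    {"dp":[0.0235,-0.222,0],"spin":-0.091},
    {"dp":[0.024,-0.228,0],"spin":-0.094},
    {"dp":[0.0245,-0.233,0],"spin":-0.096},
    {"dp":[0.025,-0.237,0],"spin":-0.098},
    {"dp":[0.0255,-0.24,0],"spin":-0.099},
    {"dp":[0.0255,-0.241,0],"spin":-0.099},
    {"dp":[0.0255,-0.241,0],"spin":-0.099},
  ],
)

```text
clock: 14.9
eef_pos: [0.543, -0.3014, 0.1976]
tool_rot: [-0.0, 0.678, 0.735, 0.0]
contact_force: [0.1, -0.1, -6.2]
finger_gap: 0.121
gripper_force: 45.0
```

```bash
python3 - <<'E'
from h import *
im,d=snapshot("scene");cv2.imwrite("pics/s3.png",cv2.resize(im[150:390,60:340,::-1],None,fx=2.4,fy=2.4))
s=observe();print(s["clock"],s["contact_force"],s["moment"],s["eef_pos"],s["tool_rot"])
E
```

```text
14.95 [ 0.30881459  0.12882793 -6.43327814] [-0.02130942 -0.12118478  0.08251226] [ 0.54305526 -0.30135222  0.19767672] [1.76820530e-05 6.77863608e-01 7.35187682e-01 2.62789894e-05]
```

View pics/s3.png

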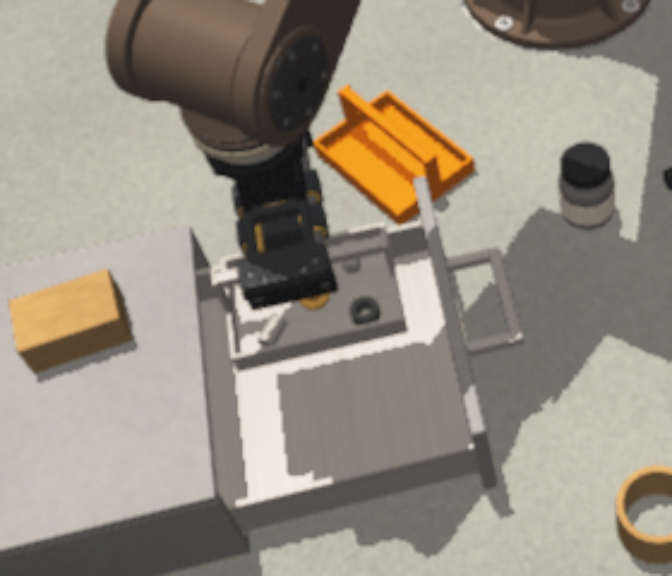

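The tray hangs level over the open drawer, parts inside, with the shadow on the floor at about (370, 420) in the crop. Next: lower it.

>>> apply_moves(
  commands=[
    {"dp":[0,0,-0.001],"spin":0},
    {"dp":[0,0,-0.003],"spin":0},
    {"dp":[0,0,-0.007],"spin":0},
    {"dp":[0,0,-0.013],"spin":0},
    {"dp":[0,0,-0.021],"spin":0},
    {"dp":[0,0,-0.031],"spin":0},
    {"dp":[0,0,-0.042],"spin":0},
    {"dp":[0,0,-0.054],"spin":0},
    {"dp":[0,0,-0.066],"spin":0},
    {"dp":[0,0,-0.078],"spin":0},
    {"dp":[0,0,-0.09],"spin":0},
    {"dp":[0,0,-0.1],"spin":0},
    {"dp":[0,0,-0.109],"spin":0},
    {"dp":[0,0,-0.116],"spin":0},
    {"dp":[0,0,-0.121],"spin":0},
    {"dp":[0,0,-0.125],"spin":0},
    {"dp":[0,0,-0.128],"spin":0},
    {"dp":[0,0,-0.13],"spin":0},
    {"dp":[0,0,-0.131],"spin":0},
    {"dp":[0,0,-0.132],"spin":0},
  ],
)

```text
clock: 17.45
eef_pos: [0.5431, -0.3015, 0.0657]
tool_rot: [0.0, 0.678, 0.735, 0.0]
contact_force: [-0.1, -0.1, -6.5]
finger_gap: 0.129
gripper_force: 45.0
```

>>> apply_moves(
  commands=[
    {"dp":[0,0,-0.0005],"spin":0},
    {"dp":[0,0,-0.001],"spin":0},
    {"dp":[0,0,-0.0015],"spin":0},
    {"dp":[0,0,-0.002],"spin":0},
    {"dp":[0,0,-0.002],"spin":0},
  ],
)

```text
clock: 18.08
eef_pos: [0.5431, -0.3014, 0.0636]
tool_rot: [0.0, 0.678, 0.735, 0.0]
contact_force: [-0.1, 1.1, -6.2]
finger_gap: 0.121
gripper_force: 45.0
```

>>> apply_moves(
  commands=[
    {"dp":[0,0,-0.0005],"spin":0},
    {"dp":[0,0,-0.001],"spin":0},
    {"dp":[0,0,-0.001],"spin":0},
  ],
)

```text
clock: 18.45
eef_pos: [0.5431, -0.3015, 0.0628]
tool_rot: [0.0, 0.678, 0.735, 0.0]
contact_force: [-1.0, 0.4, -5.1]
finger_gap: 0.124
gripper_force: 45.0
```

>>> apply_moves(
  commands=[
    {"dp":[0,0,-0.0003],"spin":0},
    {"dp":[0,0,-0.0006],"spin":0},
    {"dp":[0,0,-0.0006],"spin":0},
  ],
)

```text
clock: 18.82
eef_pos: [0.5431, -0.3015, 0.0627]
tool_rot: [0.0, 0.678, 0.735, 0.0]
contact_force: [-3.0, 1.3, 5.6]
finger_gap: 0.122
gripper_force: 45.0
```

>>> apply_moves(
  commands=[
    {"dp":[0,0,0],"spin":0},
    {"dp":[0,0,0],"spin":0},
    {"dp":[0,0,0],"spin":0},
    {"dp":[0,0,0.01],"spin":0},
    {"dp":[0,0,0.03],"spin":0},
    {"dp":[0,0,0.06],"spin":0},
    {"dp":[0,0,0.1],"spin":0},
    {"dp":[0,0,0.13],"spin":0},
    {"dp":[0,0,0.13],"spin":0},
  ],
  claw=0.04,
)

```text
clock: 19.95
eef_pos: [0.5438, -0.3019, 0.195]
tool_rot: [0.002, 0.678, 0.735, 0.0]
contact_force: [0.2, 0.5, -0.2]
finger_gap: 0.42
gripper_force: 0.0
```

>>> apply_moves(
  commands=[
    {"dp":[-0.001,0.015,0],"spin":-0.15},
    {"dp":[-0.002,0.03,0],"spin":-0.32},
    {"dp":[-0.004,0.047,0],"spin":-0.49},
    {"dp":[-0.005,0.065,0],"spin":-0.66},
    {"dp":[-0.006,0.083,0],"spin":-0.83},
    {"dp":[-0.008,0.1,0],"spin":-1.0},
    {"dp":[-0.01,0.12,0],"spin":-1.17},
    {"dp":[-0.012,0.14,0],"spin":-1.34},
    {"dp":[-0.014,0.16,0],"spin":-1.5},
    {"dp":[-0.0145,0.171,0],"spin":-1.57},
    {"dp":[-0.0145,0.171,0],"spin":-1.57},
    {"dp":[-0.0145,0.171,0],"spin":-1.57},
  ],
  claw=0.045,
)

```text
clock: 21.45
eef_pos: [0.5285, -0.1308, 0.1917]
tool_rot: [-0.0, 0.999, 0.042, -0.0]
contact_force: [0.4, -0.9, 0.2]
finger_gap: 0.475
gripper_force: 0.0
```

```bash
python3 - <<'E'
from h import *
im,d=snapshot("scene");cv2.imwrite("pics/s4.png",cv2.resize(im[200:390,100:340,::-1],None,fx=2.8,fy=2.8))
P=pts("scene",d).reshape(-1,3);x,y,z=P.T
for n,(x0,x1,y0,y1,z0,z1) in dict(bar=(.4,.68,-.39,-.21,.075,.1),tray=(.44,.65,-.39,-.21,.035,.1)).items():
    Q=P[(x>x0)&(x<x1)&(y>y0)&(y<y1)&(z>z0)&(z<z1)]
    print(n,len(Q),cv2.minAreaRect(Q[:,:2].astype(np.float32)*1000),Q.mean(0))
s=observe();print(s["clock"],s["eef_pos"],s["tool_rot"],s["contact_force"])
E
```

```text
bar 452 ((545.0137939453125, -302.14141845703125), (19.119054794311523, 150.1865692138672), 4.705084323883057) [ 0.5464367  -0.30290393  0.08743863]
tray 1248 ((543.9795532226562, -302.2751770019531), (116.5881576538086, 150.40025329589844), 4.804113388061523) [ 0.54957589 -0.303528    0.05833276]
21.5 [ 0.52852259 -0.1308856   0.19178074] [ 7.71241409e-06  9.99143584e-01  4.13770911e-02 -1.86807430e-04] [ 0.01021321  0.17093235 -0.19617968]
```

View pics/s4.png

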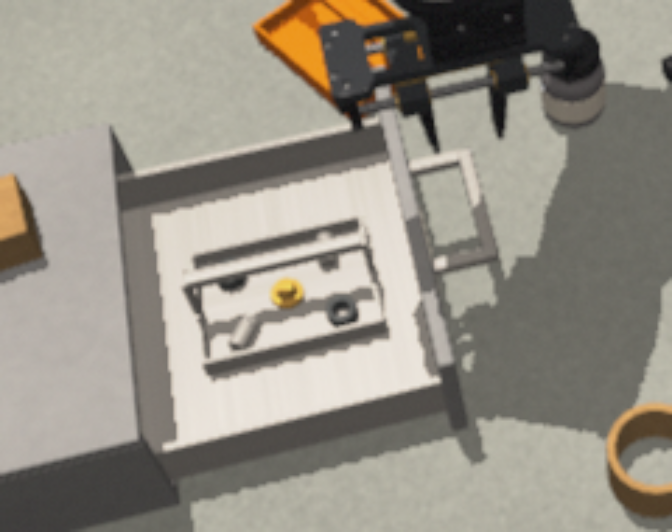

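The tray lies flat and square in the drawer with all five parts in it (crop centre about (285, 295)). Next: regrip the handle.

>>> apply_moves(
  commands=[
    {"dp":[0,0.001,-0.03],"spin":0},
    {"dp":[0,0.001,-0.06],"spin":0},
    {"dp":[0,0.001,-0.09],"spin":0},
    {"dp":[0,0.001,-0.11],"spin":0},
    {"dp":[0,0.001,-0.116],"spin":0},
    {"dp":[0,0.001,-0.116],"spin":0},
    {"dp":[0,0.001,-0.116],"spin":0},
  ],
)

```text
clock: 22.38
eef_pos: [0.5289, -0.1297, 0.0768]
tool_rot: [0.0, 0.999, 0.041, 0.001]
contact_force: [0.5, -0.0, -0.3]
finger_gap: 0.473
gripper_force: 0.0
```

>>> apply_moves(
  commands=[
    {"dp":[0,0,0],"spin":0},
    {"dp":[0,0,0],"spin":0},
    {"dp":[0,0,0],"spin":0},
    {"dp":[0,0,0],"spin":0},
  ],
  claw=0,
  force=30,
)

```text
clock: 22.88
eef_pos: [0.5287, -0.13, 0.0762]
tool_rot: [0.001, 0.999, 0.041, 0.0]
contact_force: [-3.2, 0.3, 1.6]
finger_gap: 0.124
gripper_force: 30.0
```

>>> apply_moves(
  commands=[
    {"dp":[0,-0.001,0],"spin":0},
    {"dp":[0,-0.003,0],"spin":0},
    {"dp":[0.001,-0.007,0],"spin":0},
    {"dp":[0.001,-0.013,0],"spin":0},
    {"dp":[0.002,-0.021,0],"spin":0},
    {"dp":[0.0025,-0.031,0],"spin":0},
    {"dp":[0.0035,-0.042,0],"spin":0},
    {"dp":[0.0045,-0.053,0],"spin":0},
    {"dp":[0.005,-0.064,0],"spin":0},
    {"dp":[0.006,-0.075,0],"spin":0},
    {"dp":[0.007,-0.086,0],"spin":0},
    {"dp":[0.008,-0.097,0],"spin":0},
    {"dp":[0.009,-0.108,0],"spin":0},
    {"dp":[0.01,-0.119,0],"spin":0},
    {"dp":[0.0105,-0.13,0],"spin":0},
    {"dp":[0.0115,-0.141,0],"spin":0},
    {"dp":[0.0125,-0.151,0],"spin":0},
    {"dp":[0.013,-0.16,0],"spin":0},
    {"dp":[0.014,-0.168,0],"spin":0},
    {"dp":[0.0145,-0.175,0],"spin":0},
  ],
)

```text
clock: 25.38
eef_pos: [0.543, -0.3052, 0.0762]
tool_rot: [0.0, 0.999, 0.041, -0.0]
contact_force: [1.0, 2.5, 6.7]
finger_gap: 0.125
gripper_force: 30.0
```

>>> apply_moves(
  commands=[
    {"dp":[0.0005,-0.006,0],"spin":0},
    {"dp":[0.001,-0.012,0],"spin":0},
    {"dp":[0.0015,-0.018,0],"spin":0},
    {"dp":[0.002,-0.024,0],"spin":0},
    {"dp":[0.0025,-0.03,0],"spin":0},
    {"dp":[0.003,-0.035,0],"spin":0},
    {"dp":[0.003,-0.039,0],"spin":0},
    {"dp":[0.0035,-0.042,0],"spin":0},
    {"dp":[0.0035,-0.044,0],"spin":0},
    {"dp":[0.0035,-0.045,0],"spin":0},
    {"dp":[0.0035,-0.045,0],"spin":0},
  ],
)

```text
clock: 26.75
eef_pos: [0.5466, -0.3493, 0.0762]
tool_rot: [-0.0, 0.999, 0.041, -0.0]
contact_force: [0.9, 5.6, 6.2]
finger_gap: 0.125
gripper_force: 30.0
```

>>> apply_moves(
  commands=[
    {"dp":[0,-0.001,0],"spin":0},
    {"dp":[0,-0.002,0],"spin":0},
    {"dp":[0,-0.002,0],"spin":0},
  ],
)

```text
clock: 27.12
eef_pos: [0.5465, -0.3493, 0.0762]
tool_rot: [-0.002, 0.999, 0.041, -0.001]
contact_force: [1.5, 15.3, 10.9]
finger_gap: 0.124
gripper_force: 30.0
```

>>> apply_moves(
  commands=[
    {"dp":[0,0.001,0],"spin":0},
    {"dp":[0,0.001,0],"spin":0},
    {"dp":[0,0.001,0],"spin":0},
    {"dp":[0,0.001,0],"spin":0},
    {"dp":[0,0.001,0.03],"spin":0},
    {"dp":[0,0.001,0.07],"spin":0},
    {"dp":[0,0.001,0.11],"spin":0},
    {"dp":[0,0.04,0.15],"spin":0},
    {"dp":[0,0.09,0.17],"spin":0},
    {"dp":[0,0.14,0.17],"spin":0},
    {"dp":[0,0.19,0.17],"spin":0},
    {"dp":[0,0.19,0.17],"spin":0},
    {"dp":[0,0.19,0.17],"spin":0},
  ],
  claw=0.045,
)

```text
clock: 28.75
eef_pos: [0.5467, -0.1619, 0.2462]
tool_rot: [0.0, 0.999, 0.041, 0.0]
contact_force: [2.1, -0.3, 0.3]
finger_gap: 0.471
gripper_force: 0.0
```

```bash
python3 - <<'E'
from h import *
im,d=snapshot("top");cv2.imwrite("pics/t5.png",im[...,::-1])
P=pts("top",d).reshape(-1,3);x,y,z=P.T
Q=P[(x>.35)&(x<.75)&(y>-.75)&(y<-.3)&(z>.114)&(z<.13)]
print(len(Q),cv2.minAreaRect(Q[:,:2].astype(np.float32)*1000),observe()["contact_force"])
E
```

```text
7373 ((561.3063354492188, -543.9813232421875), (300.38763427734375, 296.8213195800781), 4.6541547775268555) [-0.79515109 -1.00909171 -0.23508779]
```

View pics/t5.png

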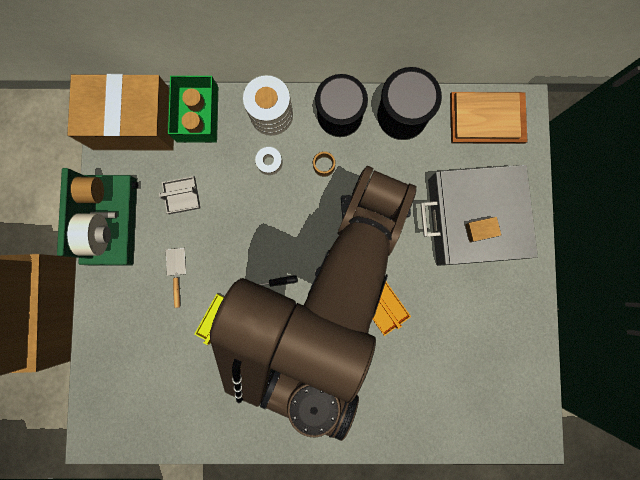

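The drawer is shut (panel flush at col 433; handle travel 0.220 m), the bystanders are in place, and the robot is clear.

```bash
python3 -c "
from cell import *
print(hand_in())"
```

```text
the job is handed in; nothing more can be done
None
```

The job is handed in: the filled tray was set flat in the drawer with all five parts in it (seen in the last picture before closing), and the drawer is pushed fully shut. The other things I could see stayed in place, at about 29 s on the clock; the jar was hidden behind the arm in the final picture.

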